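# Fit the right coupler and open the cleaner jug at the bakery counter

### The job

Get the counter cleaner ready for refilling. First take the brass coupler whose bore fits over the steel post of the filling station and slide it all the way down the post, letting go of it; the one that does not fit belongs in its tray. Then press the jug's red safety cap down against its spring, keep it pressed while twisting it counter-clockwise until it is free, lift it off and finish holding it in the gripper, still and level, straight above the jug's mouth with its underside about 10 cm clear; do not let go, and leave everything else on the counter undisturbed.

Things in the scene. Friction and masses are not known exactly. Their poses are not given: they have to be found in the camera images.
- jug: White square cleaner jug, 100 x 100 mm, green labels, held immovably in a steel dock (116 x 116 mm, 30 mm high) fixed to the counter; loop handle on its +x side, out to 93 mm from the axis. Origin: middle of the dock's underside, on the counter; z up along the jug's axis. The body ends 112 mm up, a cone goes on to 130 mm, then a 30 mm wide neck with the mouth at 170 mm.
- mouth (a point): Centre of the jug's mouth (rim of the neck), 170 mm above the counter, on the jug's axis; axes as the jug's. Two lugs, one on each side of the neck below it catch the cap.
- cap: Red ribbed round push-and-turn cap, white arrow on top, loose but locked on the jug; 56 mm wide to grip, 41 mm high, about 45 g. Origin: middle of its underside, z up; at the start 20 mm below the mouth. Held down, it turns only counter-clockwise seen from above, and lifts straight off once turned 60 to 120 degrees (80 is good). Below its edge 20 mm are free down to the cone, 10 mm when pressed.
- cap_top (a point): Centre of the cap's top face, 41 mm above the cap's origin, 191 mm above the counter at the start.
- seal (a joint): Travel of the sprung yellow disc in the jug's mouth that carries the cap: 0 m up (not pressed), grows as the cap is pressed, 0.010 when the cap bottoms on the rim. 5 N to start, 11 N at the bottom. Pressed under 0.006 the cap is caught: it turns a few degrees at most and does not lift; 0.0085 is right, and bottomed works too.
- station: Aluminium filling station block, 90 (x) x 80 (y) mm, 40 mm high, fixed. Origin: middle of its underside. In the middle of its top stands a steel post, 26 mm in diameter, upright 44 mm and then coned to 16 mm, its tip 51 mm above the block's top.
- inlet_seat (a point): Middle of the block's top face at the foot of the post, 40 mm above the counter; a fitting coupler rests here.
- tray: Brown tray for the couplers, 120 (x) x 190 (y) mm, 12 mm high, floor and walls 4 to 5 mm thick, fixed. Origin: middle of its underside.
- coupler_wide: Brass coupler (plain tube), 44 mm outside, 45 mm tall, bore 30 mm: it fits over the 26 mm post. Stands upright in the tray. Origin: middle of its lower end, z along its axis.
- coupler_narrow: Brass coupler, 44 mm outside, 45 mm tall, bore 20 mm: it does not go down the post. Stands upright in the tray, 90 mm beside the other along the tray's y; which of the two is on which side varies. Origin: middle of its lower end, z along its axis.
- blue_bottle: Bystander: blue bottle, 60 mm across, 170 mm tall, loose. Origin: its underside's middle.
- sugar_cup: Bystander: white cup, 72 mm across, 75 mm tall, loose. Origin: its underside's middle.
- tongs: Bystander: steel tongs lying in the far brown tray, 140 mm long from the origin along y.
- icing_jar: Bystander: jar with a yellow lid, 56 mm across, 70 mm tall, loose. Origin: its underside's middle.
- brush: Bystander: brush lying on the counter, loose.

How it is judged (in metres and radians):
On the way, in this order (a step that is already met when the one before it is completed fails the run):
1. the wide coupler is fully down on the post and let go (horizontal distance between coupler_wide and inlet_seat below 0.006 m and z of coupler_wide in the frame of inlet_seat below 0.004 m and angle between coupler_wide's own z axis and vertical below 0.1 rad and contact force between the fingers and coupler_wide below 0.05 N), for 0.2 s.
2. the cap is pressed down against its spring (value of joint seal above 0.0045 m), for 0.1 s.
3. the cap is twisted past its catch (angle between the x axis of cap and the x axis of jug, either way round above 0.7 rad), for 0.05 s.
At the end, for the whole second after the job is handed in: The fingers hold the cap (over 2 N), still, level within 0.2 rad, underside 60 to 160 mm above the mouth, within 30 mm of its axis, off the jug; the wide coupler is upright, within 4 mm of the seat and 6 mm of the post axis; the narrow one is in its tray (horizontal distance between coupler_wide and inlet_seat below 0.006 m and z of coupler_wide in the frame of inlet_seat below 0.004 m and angle between coupler_wide's own z axis and vertical below 0.1 rad and z of cap in the frame of mouth between 0.06 and 0.16 m and horizontal distance between cap and mouth below 0.03 m and angle between cap's own z axis and vertical below 0.2 rad and contact force between the fingers and cap above 2 N and contact force between cap and jug below 0.05 N and linear speed of cap below 0.02 m/s and angular speed of cap below 0.2 rad/s and z of coupler_narrow in the frame of tray below 0.03 m and x of coupler_narrow in the frame of tray between -0.06 and 0.06 m and y of coupler_narrow in the frame of tray between -0.095 and 0.095 m); the arm keeps its last pose, push and grip.
It fails at once if the blue_bottle is pushed more than 30 mm (distance of blue_bottle from where it was at the start of the episode above 0.03 m).
It fails at once if the sugar_cup is pushed more than 30 mm (distance of sugar_cup from where it was at the start of the episode above 0.03 m).
It fails at once if the tongs is pushed more than 30 mm (distance of tongs from where it was at the start of the episode above 0.03 m).
It fails at once if the icing_jar is pushed more than 30 mm (distance of icing_jar from where it was at the start of the episode above 0.03 m).
It fails at once if the brush is pushed more than 30 mm (distance of brush from where it was at the start of the episode above 0.03 m).
It also fails if it takes over 51 s, if anything falls off the work surface, if the arm or the gripper's body presses on something with over 40 N, if the wrist force passes 120 N, or if a joint passes its speed limit or range.

### The arm

A 7-joint arm with a two-finger parallel gripper is mounted at the origin on the work surface. World frame = base frame: x ahead of the robot, y to its left, z up, the work surface at z = 0. Lengths are in m, angles in degrees, forces in N, time in s.
With the tool pointing down it reaches from about 0.4 to 0.875 m from the base axis. Payload 4.4 kg.
Tool frame: the origin (TCP) lies at the very end of the fingers, on their centre line; the grasp point (between the pads) lies 19 mm behind it; y points along the fingers, x is the direction in which the jaws open and shut, and the axes are right-handed (so a half turn about y gives the same grasp; the last joint's range is limited). The gripper opens to 85 mm and grips with 20 to 120 N. Pads are 22 mm wide; open, the fingers measure 114 mm over their backs; the gripper's body (76 mm by 85 mm) begins 54 mm behind the grasp point. The pads swing forward as they close: fully open they stand 13 mm farther back than shut.
Start: joints at [63.266, 36.005, 2.206, 86.941, -1.547, 57.084, -1.146], TCP at [0.254, -0.598, 0.231] pointing down, gripper open.
Joint ranges: [-175.42, 175.42], [-21.48, 121.26], [-71.46, 75.88], [10.55, 141.38], [-63.04, 243.04], [13.31, 113.54], [-168.57, 168.57]. Speed limits (degrees/s): [147.25, 147.25, 180, 180, 180, 180, 180].

### API

Orientations are given as [roll, pitch, yaw] about the fixed x, y, z axes, in that order (R = Rz(yaw) Ry(pitch) Rx(roll)).
In Python, from rig import read_state, snapshot, sign_off, spot_in, trace, pinpoint gives the robot as it stands.
- The arm moves only by the tool apply_moves, never from a script. Its argument "motion" is a list of rows, each a list of 5 numbers: the closure, from -1 (fully open) to 1 (shut), then the shift along the tool's x, y, z in m, then the turn about the tool's y in rad. A call has 1 to 10 rows; each row is the pose to reach, as a shift and turn from the pose commanded when the call began, along the tool's axes at that moment; what a row does not reach only later rows make up. A row lasts 1/10 s, in which the tool goes at most 50 mm and 8.59 degrees, less where a joint would pass 70% of its speed; a pose out of reach is approached as far as the arm can. A call with a gripper value outside its range is refused whole. The fingers move at their own pace and stop on an object; "squeeze" is the grip in N (left out, the last holds). Time passes only in rows, so rows that repeat a pose let the fingers close. It gives the time, the measured TCP pose, the force and the opening at its end, in the units of the state.
- read_state(): the state, without advancing time (a new reading comes with each control period).
- snapshot(name): name is "side" or "top"; returns a dict with "frame" (420x560x3 uint8, red, green, blue), "fov_y" (degrees; the focal length in pixels is half the picture's height over the tangent of half this angle, whatever the lens; pixels are square), "cx", "cy" (the principal point, pixels), "k1" (the pictures are not rectified: a ray, as slopes to the right and down, at radius r is drawn at 1 + k1 r^2 times it, then the intrinsics apply), "rvec" (rotation vector, rad) and "tvec" (3), from world to camera coordinates, as OpenCV has them. Camera axes: x right, y down, z forward; pixel columns grow to the right and rows downward; lengths in m; the calibration is good to about 2 mm. A picture is of the moment at which its call begins. There is no depth.
- sign_off(): hands the job in, once; it reports no verdict.
Trained networks look in the newest picture that a camera, given by its name, has taken for a name from the list of things; names that differ only in an ending like _2 or _b are one class to them, and where a whole thing is asked for, a point or a joint stands for the part that bears it (a point fixed in the world has none). Each returns a list of dicts, best first, with "p" (0 to 1); they miss things now and then, are a little off and sometimes report something else, mostly with a low value. They report only what shows in the picture. A call takes as long as a camera call.
- spot_in(camera, query): "centre" ([x, y, z] in m, in world coordinates, good to about 4 mm: the middle of the surface that is visible of it).
- trace(camera, query): "pixels" (420x560 bool, what is visible of it).
- pinpoint(camera, query): "centre" ([x, y, z] in m, in world coordinates, good to about 4 mm: a listed point, or the origin of a listed thing).
The state is a dict: "time_s": time; "qpos": joint angles; "joint_velocities": joint speeds; "effort": joint torques, N m; "ee_pos": TCP position; "orientation": TCP orientation; "force": force on the tool from outside, world axes, zero at the start; "torque": the same for the moment, N m; "width": finger opening in m.
Only numpy, scipy, OpenCV 4.12 (cv2) and the standard library are available. Lean on these libraries where they do the work, as an engineer would, in place of code of your own. Each camera call takes 0.05 s, during which the arm holds its last target.

## Working session

There is one attempt and no reset: what is moved stays moved. The work goes in short steps, Python scripts to look and compute and a tool call to move; the robot and the scene stay as the last step left them, time stands still between calls to the robot, and variables do not carry over. Pictures are saved under pics/ and viewed, and the job is handed in when it is done.

Besides the shell and the picture viewer there is one more tool, called after ">>>" as name([rows], argument=value, ...), one row to a line, values as JSON. apply_moves: Moves the arm, as the interface text tells. Its arguments: {"type":"object","properties":{"motion":{"type":"array"},"squeeze":{"type":"number"}},"required":["motion"]}

```bash
mkdir -p pics; python3 - <<'E'
from rig import *
import cv2
s=read_state(); print(s)
for n in("side","top"):
    d=snapshot(n); cv2.imwrite(f"pics/{n}0.png",d["frame"][:,:,::-1]); print({k:d[k] for k in d if k!="frame"})
    for q in ["cap_top","cap","mouth","jug","inlet_seat","station","coupler_wide","coupler_narrow","tray","blue_bottle","sugar_cup","icing_jar","tongs","brush"]:
        print(n,q,[( [round(float(x),4) for x in r["centre"]],round(float(r["p"]),2)) for r in pinpoint(n,q)][:3])
E
```

```text
{'time_s': 0.0, 'qpos': array([63.26633006, 36.05794005,  2.20127022, 86.99720792, -1.54563599,
       57.08451121, -1.14635767]), 'joint_velocities': array([ 0.02684317,  0.04448469, -0.05701247, -0.00118186,  0.05460977,
       -0.03193993, -0.06214461]), 'effort': array([ 2.10761386e-04, -5.63398433e+01,  1.22640945e+00, -1.93445438e+01,
        1.10722653e-02,  1.02954419e-02, -1.09076844e-06]), 'ee_pos': array([ 0.25337747, -0.59788669,  0.23039299]), 'orientation': array([-90.00180913,   0.10999848, -67.03508223]), 'force': array([-0.81802649,  0.82699453, -0.50735817]), 'torque': array([-0.0038461 , -0.0331425 , -0.04101416]), 'width': 0.08567631009173375}
{'fov_y': 43.74558767341781, 'cx': 276.3003628461157, 'cy': 214.22532774010972, 'k1': -0.1612116275685319, 'rvec': array([ 2.06797275, -0.42011813,  0.23431778]), 'tvec': array([-0.49255106,  0.23540332,  1.2357997 ])}
side cap_top []
side cap []
side mouth []
side jug [([0.6992, -0.3606, 0.001], 0.58)]
side inlet_seat [([0.5487, -0.0841, 0.0389], 0.85)]
side station [([0.5504, -0.0855, -0.0026], 0.57)]
side coupler_wide [([
[... 706 characters left out ...]
0.5434, 0.1626, 0.1709], 0.78)]
top jug [([0.5472, 0.1628, -0.0003], 0.84)]
top inlet_seat [([0.5537, -0.0876, 0.0408], 0.71)]
top station [([0.5521, -0.0843, 0.0], 0.88)]
top coupler_wide [([0.4651, -0.3822, 0.0077], 0.83), ([0.4001, 0.3579, 0.0018], 0.33)]
top coupler_narrow [([0.4722, -0.2936, 0.0037], 0.7)]
top tray [([0.4671, -0.3347, 0.0021], 0.59)]
top blue_bottle [([0.6053, 0.4065, 0.0045], 0.73)]
top sugar_cup [([0.7064, -0.0383, 0.0003], 0.77), ([0.5463, 0.1611, 0.1939], 0.44)]
top icing_jar [([0.39, 0.0656, -0.0027], 0.66)]
top tongs [([0.6997, -0.3613, 0.0035], 0.83)]
top brush [([0.3987, 0.3603, 0.0034], 0.65), ([0.3902, 0.0662, -0.0044], 0.43), ([0.545, 0.1597, -0.0021], 0.22)]
```

View pics/side0.png

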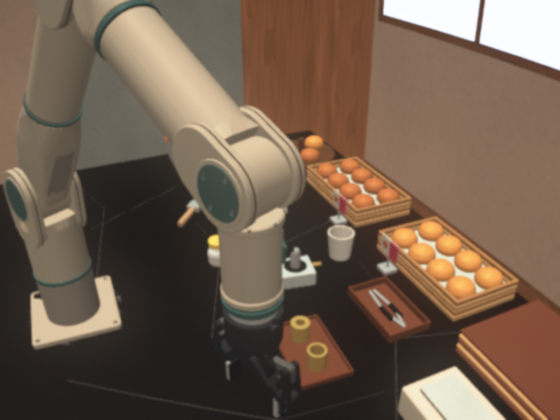

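View pics/top0.png

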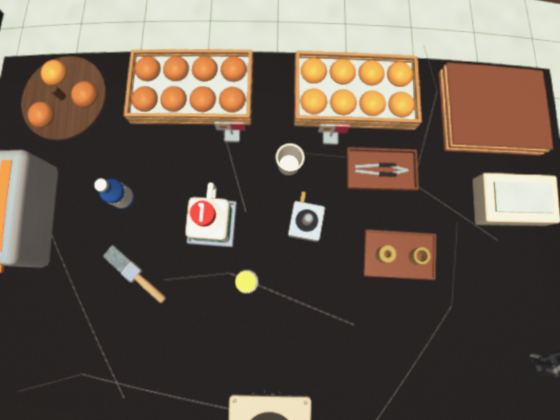

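```bash
cat > h.py <<'E'
import numpy as np, cv2
from rig import *
def cam(d):
    h=d["frame"].shape[0]; f=h/2/np.tan(np.radians(d["fov_y"])/2)
    K=np.array([[f,0,d["cx"]],[0,f,d["cy"]],[0,0,1.]]); D=np.array([d["k1"],0,0,0,0.])
    return K,D,np.array(d["rvec"]),np.array(d["tvec"])
def proj(d,P):
    K,D,r,t=cam(d); return cv2.projectPoints(np.array(P,float).reshape(-1,1,3),r,t,K,D)[0].reshape(-1,2)
def back(d,uv,z):
    K,D,r,t=cam(d); n=cv2.undistortPoints(np.array(uv,float).reshape(-1,1,2),K,D).reshape(-1,2)
    R=cv2.Rodrigues(r)[0]; o=-R.T@t; v=np.c_[n,np.ones(len(n))]@R
    return o+v*((z-o[2])/v[:,2])[:,None]
def circ(x,y,z,r,n=60):
    a=np.linspace(0,2*np.pi,n); return np.c_[x+r*np.cos(a),y+r*np.sin(a),0*a+z]
def crop(d,box,name,curves=(),s=5):
    x0,y0,x1,y1=box; im=cv2.resize(d["frame"][y0:y1,x0:x1,::-1],None,fx=s,fy=s,interpolation=cv2.INTER_CUBIC)
    for c in curves:
        p=((proj(d,c)-[x0,y0]+.5)*s).astype(int); cv2.polylines(im,[p.reshape(-1,1,2)],False,(0,255,0),1)
    cv2.imwrite("pics/"+name,im)
E
python3 - <<'E'
from h import *
d=snapshot("top"); np.save("top0.npy",d,allow_pickle=True)
w=[.4655,-.381];n=[.471,-.2925]
crop(d,(350,215,450,290),"c1.png",[circ(*w,.049,.022),circ(*w,.049,.015),circ(*n,.049,.022),circ(*n,.049,.010)],s=8)
st=[.551,-.086]
crop(d,(170,170,340,250),"c2.png",[circ(*st,.091,.008),circ(*st,.084,.013),circ(.5445,.1622,.191,.026)],s=4)
t=d["frame"]
for q in ["coupler_wide","coupler_narrow","cap","station"]:
    for r in trace("top",q)[:2]:
        m=r["pixels"]; v,u=np.nonzero(m); print(q,round(r["p"],2),m.sum(),u.mean(),v.mean(),u.min(),u.max(),v.min(),v.max())
E
```

```text
coupler_wide 0.61 242 385.61570247933884 253.86363636363637 376 395 246 262
coupler_wide 0.59 238 419.7310924369748 256.172268907563 410 430 248 264
coupler_narrow 0.55 294 385.00680272108843 254.0748299319728 375 395 246 262
cap 0.96 571 202.09807355516637 213.1891418563923 189 215 200 226
cap 0.21 1795 213.18050139275766 222.09805013927576 185 236 183 246
station 0.7 1148 305.94947735191636 220.43031358885017 288 324 194 240
station 0.19 1774 213.13134160090192 222.31792559188276 185 235 183 246
```

View pics/c1.png

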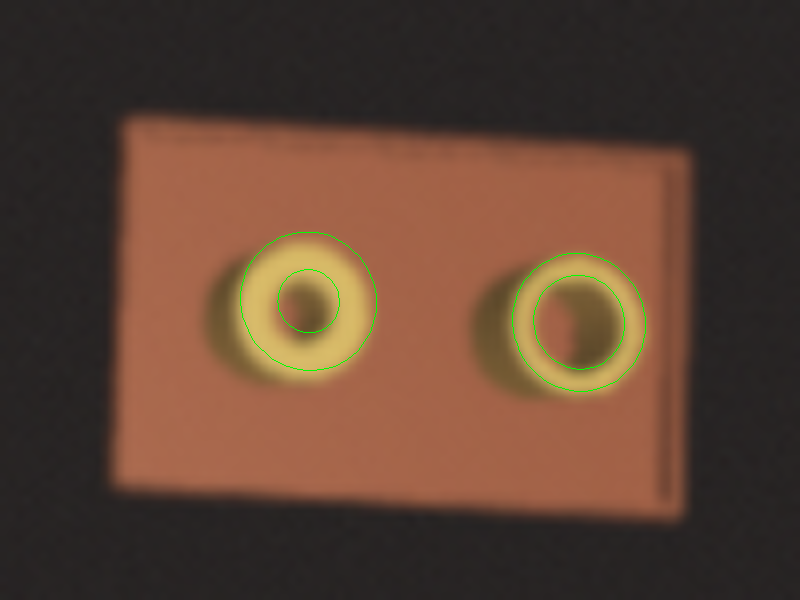

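View pics/c2.png

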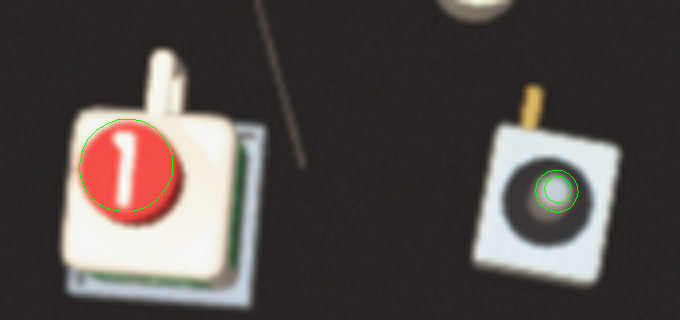

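The wide-bore coupler is the right-hand ring, at crop c1 (579,325). Both rings match my overlays to about 1 mm. The post tip and the cap also match theirs.

```bash
cat > g.py <<'E'
import sys; from h import *
from scipy.spatial.transform import Rotation as Ro
s=read_state(); R=Ro.from_euler("xyz",s["orientation"],degrees=True).as_matrix()
print("t",s["time_s"],"p",s["ee_pos"].round(4),"o",s["orientation"].round(2),"w",round(s["width"],4),"F",s["force"].round(1),"q",s["qpos"].round(1))
if len(sys.argv)>1:
    x,y,z,yaw=map(float,sys.argv[1:5]); print("shift",(R.T@(np.array([x,y,z])-s["ee_pos"])).round(4),"turn",round(-np.radians(yaw-s["orientation"][2]),3))
E
python3 - <<'E'
from h import *
# subpixel: gold top ring of wide coupler, red cap
d=np.load("top0.npy",allow_pickle=True).item(); im=d["frame"].astype(int)
from scipy.optimize import minimize
g=(im[:,:,1]-im[:,:,2])
def blob(mask,box):
    x0,y0,x1,y1=box; m=np.zeros(mask.shape,np.uint8); m[y0:y1,x0:x1]=mask[y0:y1,x0:x1]
    c=max(cv2.findContours(m,cv2.RETR_EXTERNAL,cv2.CHAIN_APPROX_NONE)[0],key=len); return cv2.fitEllipse(c)
hsv=cv2.cvtColor(d["frame"],cv2.COLOR_RGB2HSV)
gold=(hsv[...,0]>18)&(hsv[...,0]<35)&(hsv[...,2]>140)
for b,z in(((405,240,440,275),.0495),((370,238,403,272),.0495)):
    e=blob(gold,b); print(e,back(d,[e[0]],z))
red=((hsv[...,0]<8)|(hsv[...,0]>172))&(hsv[...,1]>120)&(hsv[...,2]>200)
e=blob(red,(180,190,225,235)); print(e,back(d,[e[0]],.191))
E
python3 g.py 0.466 -0.381 0.12 -39
```

```text
((421.3126525878906, 255.42160034179688), (15.411237716674805, 15.865179061889648), 157.06626892089844) [[ 0.46379679 -0.37921937  0.0495    ]]
((386.8528137207031, 253.5808563232422), (15.681327819824219, 16.260828018188477), 81.92703247070312) [[ 0.46727099 -0.28906984  0.0495    ]]
((201.59498596191406, 212.34910583496094), (22.84882164001465, 23.541101455688477), 40.96870803833008) [[0.54108912 0.16082288 0.191     ]]
t 1.75 p [ 0.2536 -0.5985  0.2313] o [-90.    -0.   -67.04] w 0.0854 F [-0.2  0.6  0.4] q [63.3 36.   2.2 86.9 -1.5 57.1 -1.1]
shift [-0.1174  0.1113  0.2804] turn -0.489
```

>>> apply_moves([
  [-1,-0.02,0.018,0.047,-0.08],
  [-1,-0.04,0.037,0.093,-0.16],
  [-1,-0.06,0.056,0.14,-0.25],
  [-1,-0.08,0.074,0.187,-0.33],
  [-1,-0.1,0.092,0.235,-0.41],
  [-1,-0.119,0.111,0.279,-0.489],
  [-1,-0.119,0.111,0.279,-0.489],
  [-1,-0.119,0.111,0.279,-0.489],
], squeeze=40)

```text
time_s: 2.55
ee_pos: [0.4673, -0.375, 0.119]
orientation: [-89.8, 0.1, -38.6]
force: [0.6, -0.5, 0.8]
width: 0.0853
```

```bash
python3 - <<'E'
from h import *
for n in("side","top"):
    d=snapshot(n); cv2.imwrite(f"pics/{n}1.png",d["frame"][:,:,::-1])
    print([(r["centre"],r["p"]) for r in pinpoint(n,"coupler_wide")][:2])
E
python3 g.py 0.4645 -0.380 0.012 -39
```

```text
[([0.4648, -0.3811, 0.0063], 0.9)]
[([0.465, -0.3824, 0.0068], 0.66)]
t 2.75 p [ 0.463  -0.382   0.1208] o [-9.008e+01 -5.000e-02 -3.916e+01] w 0.0854 F [-1.3  0.1 -0.3] q [ 39.5  39.7  -4.3 100.9   4.4  39.5  -6.4]
shift [-0.0002  0.1088  0.0026] turn -0.003
```

>>> apply_moves([
  [-1,0.001,0.03,0.002,0],
  [-1,0.001,0.06,0.002,0],
  [-1,0.001,0.085,0.002,0],
  [-1,0.001,0.1,0.002,0],
  [-1,0.001,0.108,0.002,0],
  [-1,0.001,0.108,0.002,0],
  [-1,0.001,0.108,0.002,0],
])

```text
time_s: 3.45
ee_pos: [0.4665, -0.3799, 0.0132]
orientation: [-90.0, -0.1, -39.1]
force: [0.0, 0.1, 0.4]
width: 0.0853
```

```bash
python3 - <<'E'
from h import *
d=snapshot("top"); crop(d,(350,215,450,290),"t2.png",s=6)
d=snapshot("side"); crop(d,(230,260,380,400),"s2.png",s=4)
E
python3 g.py
```

```text
t 3.55 p [ 0.4669 -0.3798  0.0136] o [-90.    -0.13 -39.03] w 0.0857 F [0.3 0.3 0.1] q [ 38.5  49.1  -3.3 103.1   5.4  27.8  -7.5]
```

View pics/t2.png

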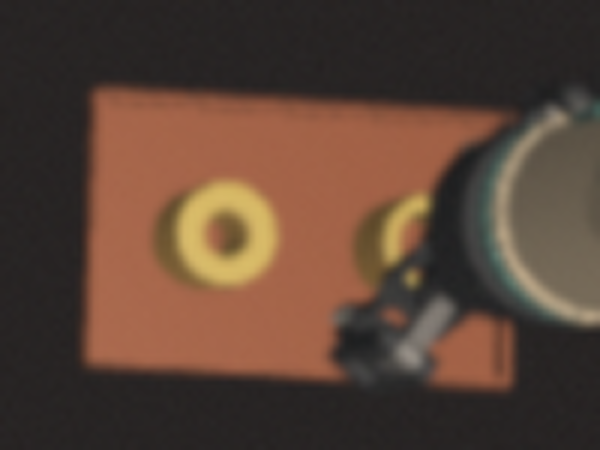

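View pics/s2.png

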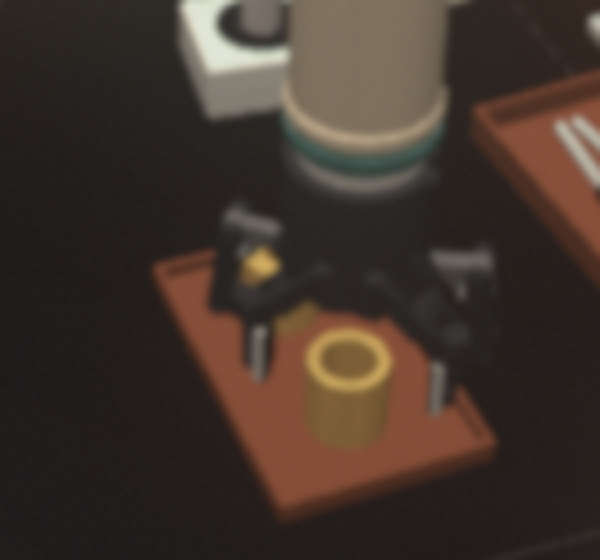

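The side crop shows the wide coupler centred between the open fingers, at (348,385). I'm closing now.

>>> apply_moves([
  [1,0,0,0,0],
  [1,0,0,0,0],
  [1,0,0,0,0],
  [1,0,0,0,0],
  [1,0,0,0,0],
  [1,0,0,0,0],
  [1,0,0,0,0],
  [1,0,0,0,0],
], squeeze=40)

```text
time_s: 4.35
ee_pos: [0.4664, -0.3793, 0.0129]
orientation: [-90.0, -0.0, -39.0]
force: [-1.3, 0.9, 5.2]
width: 0.043
```

>>> apply_moves([
  [1,0,-0.02,0,0],
  [1,0,-0.05,0,0],
  [1,0,-0.09,0,0],
  [1,0,-0.13,0,0],
  [1,0,-0.15,0,0],
  [1,0,-0.15,0,0],
])

```text
time_s: 4.95
ee_pos: [0.4679, -0.3805, 0.1655]
orientation: [-90.0, -0.4, -39.0]
force: [-0.3, -0.7, -1.2]
width: 0.0426
```

```bash
python3 g.py 0.5505 -0.086 0.16 -39
```

```text
t 4.95 p [ 0.4679 -0.3805  0.1655] o [-89.99  -0.37 -39.02] w 0.0426 F [-0.3 -0.7 -1.2] q [39.4 36.3 -4.7 98.8  4.  44.6 -6.2]
shift [-0.1212  0.0048  0.2808] turn -0.0
```

>>> apply_moves([
  [1,-0.012,0,0.028,0],
  [1,-0.03,0,0.07,0],
  [1,-0.048,0,0.112,0],
  [1,-0.066,0,0.154,0],
  [1,-0.084,0,0.196,0],
  [1,-0.102,0,0.238,0],
  [1,-0.115,0,0.268,0],
  [1,-0.121,0,0.281,0],
  [1,-0.121,0,0.281,0],
  [1,-0.121,0,0.281,0],
])

```text
time_s: 5.95
ee_pos: [0.5481, -0.0866, 0.1615]
orientation: [-90.1, 0.0, -39.1]
force: [-0.4, -0.1, -1.3]
width: 0.0429
```

```bash
python3 - <<'E'
from h import *
for n in("side","top"):
    d=snapshot(n); cv2.imwrite(f"pics/{n}3.png",d["frame"][:,:,::-1])
    for q in("coupler_wide","inlet_seat"): print(n,q,[(r["centre"],r["p"]) for r in pinpoint(n,q)][:2])
s=read_state(); p=s["ee_pos"]
d=snapshot("side")
st=[.5505,-.086]
crop(d,(240,200,360,300),"s3.png",[circ(*st,.091,.008),circ(*st,.084,.013),circ(*st,.04,.013),circ(p[0],p[1],p[2]-.009,.022),circ(p[0],p[1],p[2]+.036,.022)],s=6)
E
python3 g.py 0.5505 -0.086 0.16 -39
```

```text
side coupler_wide []
side inlet_seat [([0.5499, -0.0847, 0.0403], 0.68)]
top coupler_wide []
top inlet_seat [([0.5511, -0.0875, 0.0406], 0.82), ([0.5479, 0.1586, 0.001], 0.24)]
t 6.3 p [ 0.5488 -0.0858  0.1624] o [-9.001e+01 -1.000e-02 -3.912e+01] w 0.0427 F [ 0.3  0.2 -1. ] q [  8.   33.3  -3.1 106.2   2.7  40.5 -35.7]
shift [0.0014 0.0024 0.0009] turn -0.002
```

View pics/s3.png

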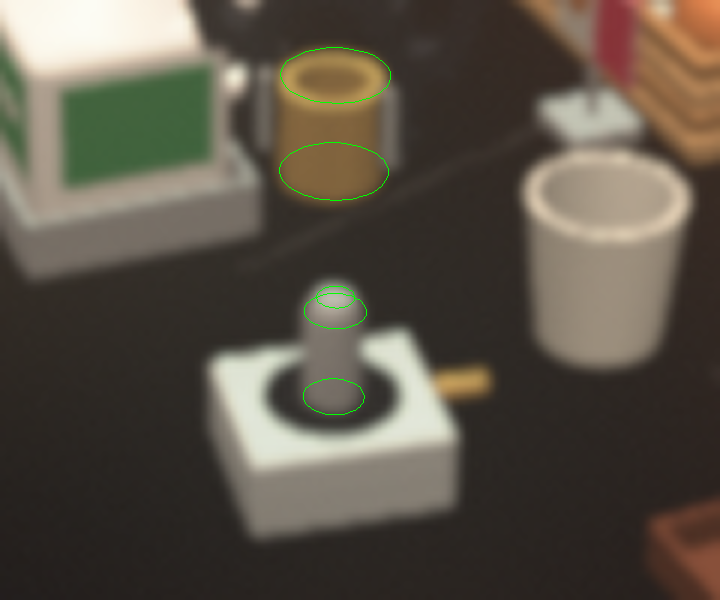

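View pics/top3.png

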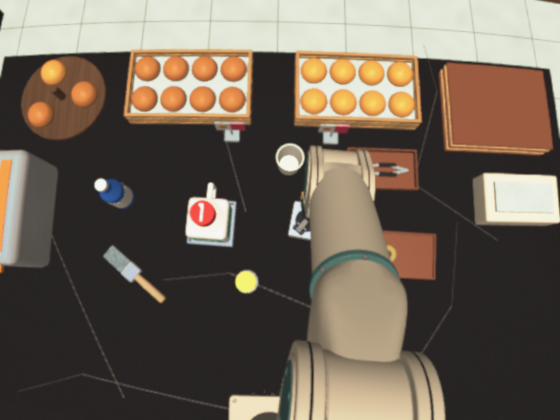

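>>> apply_moves([
  [1,0.0015,0.02,0.0025,0],
  [1,0.0015,0.04,0.0025,0],
  [1,0.0015,0.054,0.0025,0],
  [1,0.0015,0.062,0.0025,0],
  [1,0.0015,0.07,0.0025,0],
  [1,0.0015,0.076,0.0025,0],
  [1,0.0015,0.082,0.0025,0],
  [1,0.0015,0.082,0.0025,0],
])

```text
time_s: 7.1
ee_pos: [0.5515, -0.0836, 0.0798]
orientation: [-90.0, 0.0, -39.0]
force: [-0.2, -0.4, 0.4]
width: 0.0428
```

```bash
python3 - <<'E'
from h import *
d=snapshot("side")
crop(d,(240,200,360,300),"s4.png",s=6)
E
python3 g.py
```

```text
t 7.15 p [ 0.5517 -0.0836  0.0802] o [-9.001e+01  1.000e-02 -3.902e+01] w 0.0425 F [-0.7  0.7 -0.9] q [  7.4  40.7  -2.6 108.9   3.4  30.4 -36.5]
```

View pics/s4.png

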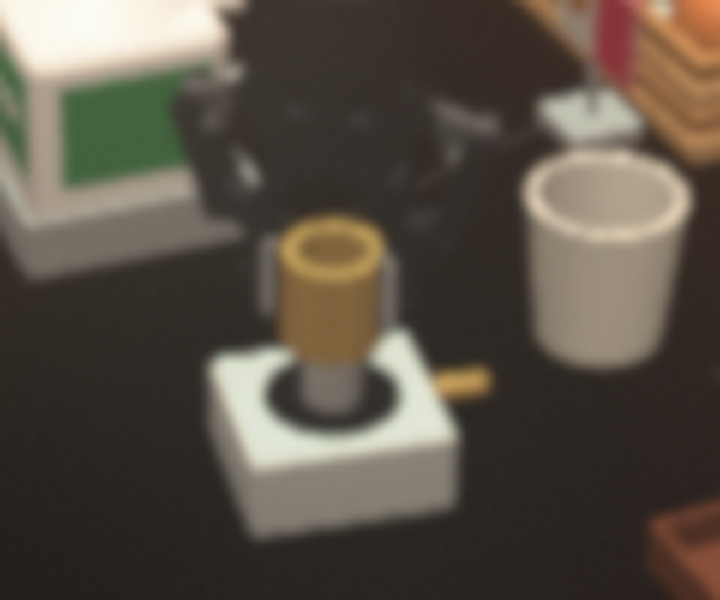

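The crop shows the coupler around the post, about (331,290), with almost no side force. I'm continuing down.

>>> apply_moves([
  [1,0,0.008,0,0],
  [1,0,0.016,0,0],
  [1,0,0.022,0,0],
  [1,0,0.027,0,0],
  [1,0,0.03,0,0],
  [1,0,0.031,0,0],
  [1,0,0.031,0,0],
])

```text
time_s: 7.85
ee_pos: [0.5518, -0.0836, 0.0493]
orientation: [-90.0, 0.0, -39.0]
force: [0.7, 0.7, -1.2]
width: 0.0429
```

>>> apply_moves([
  [1,0,0.001,0,0],
  [1,0,0.002,0,0],
  [1,0,0.002,0,0],
])

```text
time_s: 8.15
ee_pos: [0.5521, -0.0837, 0.0489]
orientation: [-90.0, -0.1, -39.0]
force: [-2.4, 1.2, 11.1]
width: 0.0429
```

```bash
python3 - <<'E'
from h import *
d=snapshot("side")
crop(d,(240,200,360,300),"s5.png",s=6)
E
python3 g.py
```

```text
t 8.2 p [ 0.5521 -0.0837  0.0489] o [-8.997e+01 -6.000e-02 -3.903e+01] w 0.0426 F [-3.6  0.9 11.2] q [  7.3  43.7  -2.4 109.7   3.6  26.7 -36.7]
```

View pics/s5.png

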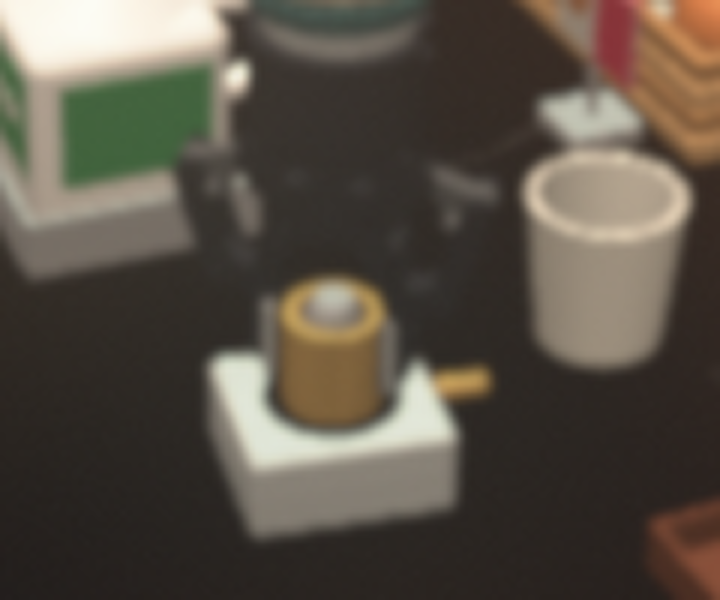

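It is seated: contact is 11 N at the expected height, and the post tip shows at (333,298). I'm opening and then going up.

>>> apply_moves([
  [0.5,0,0,0,0],
  [-1,0,0,0,0],
  [-1,0,0,0,0],
  [-1,0,0,0,0],
  [-1,0,0,0,0],
  [-1,0,0,0,0],
  [-1,0,0,0,0],
  [-1,0,0,0,0],
])

```text
time_s: 9.0
ee_pos: [0.5518, -0.0837, 0.0472]
orientation: [-90.0, 0.0, -39.0]
force: [-0.6, 0.3, 0.0]
width: 0.0854
```

>>> apply_moves([
  [-1,0,-0.02,0,0],
  [-1,0,-0.05,0,0],
  [-1,0,-0.09,0,0],
  [-1,0,-0.13,0,0],
  [-1,0,-0.17,0,0],
  [-1,0,-0.195,0,0],
  [-1,0,-0.2,0,0],
  [-1,0,-0.2,0,0],
])

```text
time_s: 9.8
ee_pos: [0.552, -0.0837, 0.2479]
orientation: [-90.0, -0.1, -39.0]
force: [0.1, -0.0, -0.7]
width: 0.0856
```

```bash
python3 - <<'E'
from h import *
d=snapshot("side")
crop(d,(170,100,370,300),"s6.png",s=3)
for n in("side","top"):
    if n=="top": d=snapshot("top"); cv2.imwrite("pics/top6.png",d["frame"][:,:,::-1])
    for q in("coupler_wide","cap_top","cap","mouth"): print(n,q,[(r["centre"],r["p"]) for r in pinpoint(n,q)][:2])
E
python3 g.py 0.543 0.162 0.25 -39
```

```text
side coupler_wide [([0.5489, -0.0858, 0.0398], 0.82), ([0.7079, -0.0385, 0.002], 0.19)]
side cap_top [([0.5421, 0.1615, 0.1905], 0.56), ([0.3954, 0.0666, 0.0001], 0.52)]
side cap [([0.5417, 0.1613, 0.1482], 0.7)]
side mouth [([0.548, 0.1649, 0.1676], 0.72)]
top coupler_wide [([0.4009, 0.3607, 0.0037], 0.51), ([0.5527, -0.0874, 0.0456], 0.43)]
top cap_top [([0.5439, 0.1613, 0.193], 0.89), ([0.5501, -0.0864, 0.0407], 0.36)]
top cap [([0.5421, 0.1631, 0.153], 0.82), ([0.549, -0.0849, -0.0002], 0.3)]
top mouth [([0.548, 0.1616, 0.1708], 0.64)]
t 10.3 p [ 0.5516 -0.0836  0.2468] o [-9.002e+01  4.000e-02 -3.902e+01] w 0.0855 F [-0.1 -0.1 -0.1] q [  8.1  27.4  -3.5 100.7   2.   52.  -35.3]
shift [-0.1613 -0.0031  0.1854] turn -0.0
```

View pics/s6.png

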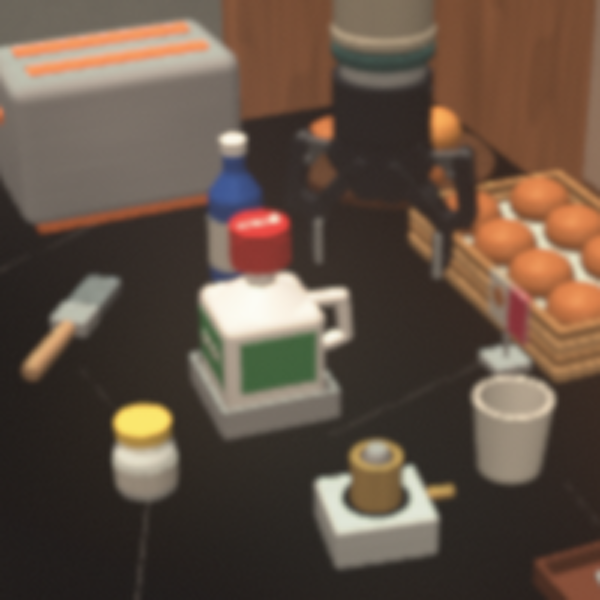

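The coupler stands on the post, at crop (377,475), and nothing else has moved. The cap is at (260,240). I'm moving above it next.

>>> apply_moves([
  [-1,-0.02,0,0.023,0],
  [-1,-0.05,0,0.057,0],
  [-1,-0.08,0,0.092,0],
  [-1,-0.11,0,0.126,0],
  [-1,-0.14,0,0.161,0],
  [-1,-0.161,0,0.185,0],
  [-1,-0.161,0,0.185,0],
  [-1,-0.161,0,0.185,0],
  [-1,-0.161,0,0.185,0],
])

```text
time_s: 11.2
ee_pos: [0.5433, 0.1597, 0.2472]
orientation: [-90.1, -0.0, -39.1]
force: [-0.3, -0.5, -0.2]
width: 0.0854
```

```bash
python3 g.py 0.543 0.162 0.151 -39
```

```text
t 11.2 p [0.5433 0.1597 0.2472] o [-9.006e+01 -4.000e-02 -3.913e+01] w 0.0854 F [-0.3 -0.5 -0.2] q [-16.2  28.1  -4.6  99.4   2.8  52.7 -61.1]
shift [-0.0018  0.0962  0.0017] turn -0.002
```

>>> apply_moves([
  [-1,-0.002,0.025,0.002,0],
  [-1,-0.002,0.05,0.002,0],
  [-1,-0.002,0.072,0.002,0],
  [-1,-0.002,0.088,0.002,0],
  [-1,-0.002,0.097,0.002,0],
  [-1,-0.002,0.099,0.002,0],
  [-1,-0.002,0.099,0.002,0],
  [-1,-0.002,0.099,0.002,0],
])

```text
time_s: 12.0
ee_pos: [0.5436, 0.1641, 0.1492]
orientation: [-89.9, -0.1, -39.1]
force: [0.1, -0.8, -0.9]
width: 0.0852
```

```bash
python3 - <<'E'
from h import *
d=snapshot("side"); crop(d,(210,130,310,230),"s7.png",s=6)
d=snapshot("top"); crop(d,(160,160,280,260),"t7.png",s=5)
E
python3 g.py
```

```text
t 12.1 p [0.5434 0.1643 0.1492] o [-8.992e+01 -5.000e-02 -3.903e+01] w 0.0854 F [-0.1  0.1  0.2] q [-16.9  35.2  -4.2 105.    3.8  39.8 -62.3]
```

View pics/s7.png

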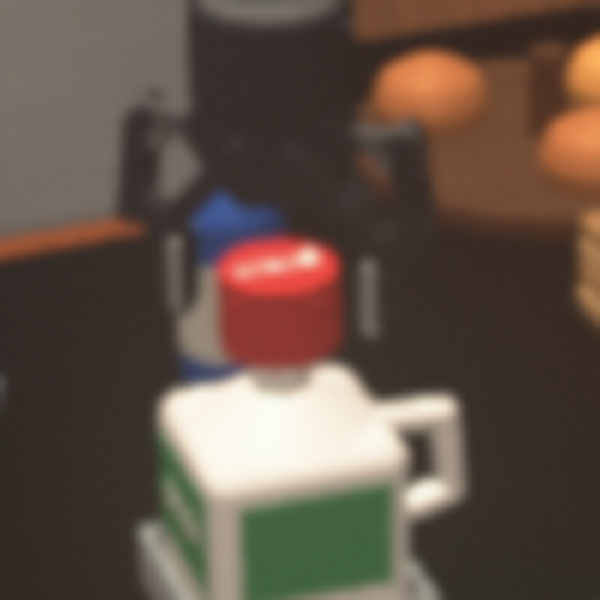

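View pics/t7.png

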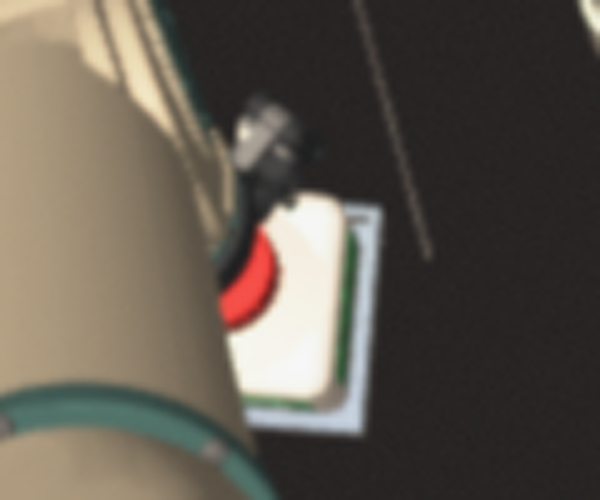

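>>> apply_moves([
  [-1,0.001,0.002,-0.001,0],
  [0.3,0.001,0.002,-0.001,0],
  [1,0.001,0.002,-0.001,0],
  [1,0.001,0.002,-0.001,0],
  [1,0.001,0.002,-0.001,0],
  [1,0.001,0.002,-0.001,0],
  [1,0.001,0.002,-0.001,0],
  [1,0.001,0.002,-0.001,0],
], squeeze=80)

```text
time_s: 12.9
ee_pos: [0.543, 0.1629, 0.1465]
orientation: [-90.0, -0.0, -39.0]
force: [-0.1, -0.1, 4.4]
width: 0.054
```

>>> apply_moves([
  [1,0,0.002,0,0],
  [1,0,0.004,0,0],
  [1,0,0.006,0,0],
  [1,0,0.008,0,0],
  [1,0,0.01,0,0],
  [1,0,0.01,0,0],
  [1,0,0.01,0,0],
])

```text
time_s: 13.6
ee_pos: [0.543, 0.1629, 0.1369]
orientation: [-90.0, -0.0, -39.0]
force: [-3.0, -0.4, 9.0]
width: 0.0542
```

```bash
python3 - <<'E'
from h import *
d=snapshot("side"); crop(d,(210,130,310,230),"s8.png",s=6)
E
python3 g.py
```

```text
t 13.65 p [0.543  0.1629 0.1369] o [-8.999e+01 -1.000e-02 -3.902e+01] w 0.0542 F [-3.3 -0.4  9.1] q [-16.8  36.2  -4.2 105.6   4.   38.3 -62.3]
```

View pics/s8.png

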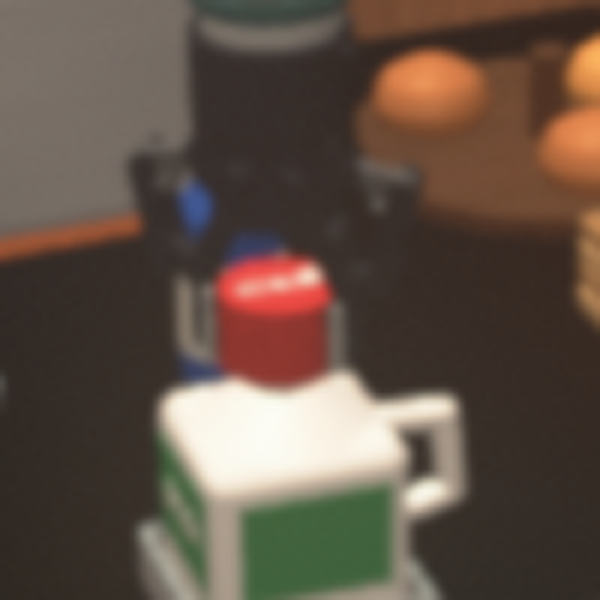

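>>> apply_moves([
  [1,0,0.001,0,0],
  [1,0,0.002,0,0],
  [1,0,0.0025,0,0],
  [1,0,0.0025,0,0],
  [1,0,0.0025,0,0],
])

```text
time_s: 14.15
ee_pos: [0.5431, 0.1629, 0.1366]
orientation: [-89.9, -0.1, -39.0]
force: [-8.6, -2.3, 27.5]
width: 0.0537
```

>>> apply_moves([
  [1,0,-0.001,0,0],
  [1,0,-0.0018,0,0],
  [1,0,-0.0018,0,0],
])

```text
time_s: 14.45
ee_pos: [0.543, 0.1629, 0.1368]
orientation: [-90.0, -0.0, -39.0]
force: [-4.6, -1.3, 13.4]
width: 0.0542
```

>>> apply_moves([
  [1,0,0,0,-0.07],
  [1,0,0,0,-0.14],
  [1,0,0,0,-0.21],
  [1,0,0,0,-0.28],
  [1,0,0,0,-0.35],
  [1,0,0,0,-0.42],
  [1,0,0,0,-0.49],
  [1,0,0,0,-0.56],
  [1,0,0,0,-0.63],
  [1,0,0,0,-0.7],
])

```text
time_s: 15.45
ee_pos: [0.544, 0.1631, 0.1367]
orientation: [-90.0, -0.1, 1.2]
force: [-2.0, -0.8, 11.6]
width: 0.0542
```

```bash
python3 - <<'E'
from h import *
d=snapshot("side"); crop(d,(210,130,310,230),"s9.png",s=6)
E
python3 g.py; python3 -c "
from rig import *;print(read_state()['torque'])"
```

```text
t 15.5 p [0.544  0.1631 0.1367] o [-89.96  -0.14   1.39] w 0.0539 F [-2.  -0.5 11.9] q [ -9.3  36.9 -15.7 105.3  14.8  39.6 -32.1]
[-0.21333433  0.25832788  0.04415805]
```

View pics/s9.png

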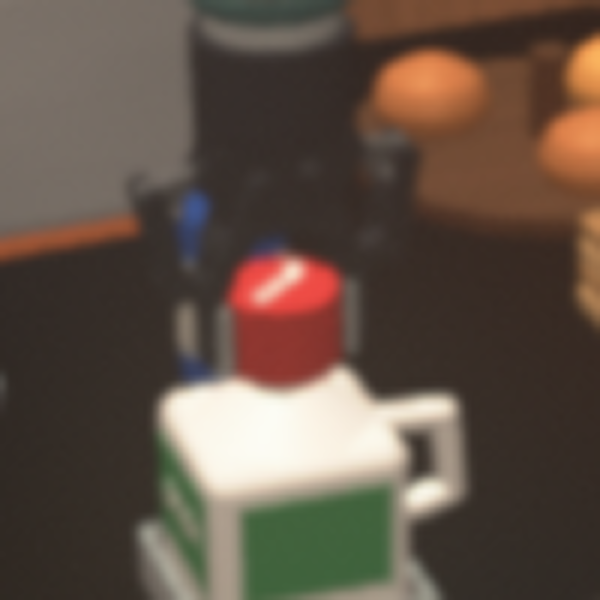

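The arrow on the cap turned with the gripper, and its head is now at (293,268). I'm carrying on to about 83° in total.

>>> apply_moves([
  [1,0,0,0,-0.08],
  [1,0,0,0,-0.16],
  [1,0,0,0,-0.24],
  [1,0,0,0,-0.32],
  [1,0,0,0,-0.4],
  [1,0,0,0,-0.48],
  [1,0,0,0,-0.56],
  [1,0,0,0,-0.64],
  [1,0,0,0,-0.72],
  [1,0,0,0,-0.75],
])

```text
time_s: 16.5
ee_pos: [0.5435, 0.1635, 0.1368]
orientation: [-90.0, -0.1, 44.2]
force: [-3.7, -0.5, 12.0]
width: 0.0539
```

>>> apply_moves([
  [1,0,0,0,0],
  [1,0,0,0,0],
])

```text
time_s: 16.7
ee_pos: [0.5435, 0.1635, 0.1367]
orientation: [-90.0, -0.1, 44.1]
force: [-2.8, -0.2, 13.4]
width: 0.0542
```

```bash
python3 - <<'E'
from h import *
d=snapshot("side"); crop(d,(210,130,310,230),"s10.png",s=6)
E
python3 g.py
```

```text
t 16.75 p [0.5435 0.1635 0.1368] o [-90.03  -0.1   44.06] w 0.0542 F [-2.5 -0.5 12.3] q [ -1.8  38.6 -27.8 105.1  25.5  42.4   0.5]
```

View pics/s10.png

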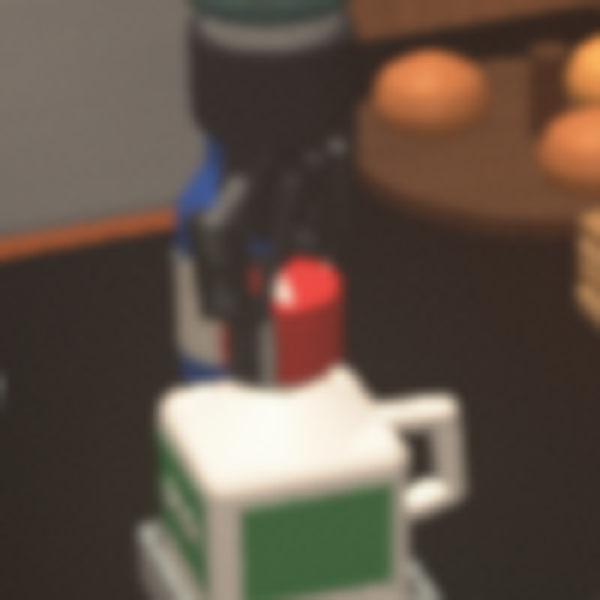

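>>> apply_moves([
  [1,0,-0.004,0,0],
  [1,0,-0.008,0,0],
  [1,0,-0.012,0,0],
  [1,0,-0.017,0,0],
  [1,0,-0.022,0,0],
  [1,0,-0.027,0,0],
])

```text
time_s: 17.35
ee_pos: [0.5429, 0.1626, 0.1626]
orientation: [-90.0, 0.0, 44.1]
force: [-0.5, 1.1, -1.1]
width: 0.0539
```

It came free with no pull. I'm lifting the rest of the way.

>>> apply_moves([
  [1,0,-0.015,0,0],
  [1,0,-0.035,0,0],
  [1,0,-0.055,0,0],
  [1,0,-0.075,0,0],
  [1,0,-0.09,0,0],
  [1,0,-0.1,0,0],
  [1,0,-0.104,0,0],
  [1,0,-0.104,0,0],
  [1,0,-0.104,0,0],
  [1,0,-0.104,0,0],
])

```text
time_s: 18.35
ee_pos: [0.5426, 0.1626, 0.2658]
orientation: [-90.0, 0.1, 44.1]
force: [0.0, -0.4, -1.0]
width: 0.054
```

```bash
python3 - <<'E'
from h import *
for n in("side","top"):
    d=snapshot(n); cv2.imwrite(f"pics/{n}11.png",cv2.resize(d["frame"][:,:,::-1],None,fx=1.4,fy=1.4))
    if n=="side": crop(d,(180,80,340,300),"s11.png",s=2.7 and 3)
    for q in("cap","mouth","coupler_wide","coupler_narrow","sugar_cup","icing_jar","blue_bottle","brush"): print(n,q,[(r["centre"],r["p"]) for r in pinpoint(n,q)][:1])
E
python3 g.py
```

```text
side cap [([0.541, 0.1608, 0.2694], 0.77)]
side mouth [([0.5453, 0.1646, 0.166], 0.7)]
side coupler_wide [([0.5474, -0.0863, 0.0422], 0.59)]
side coupler_narrow [([0.4687, -0.2918, 0.0089], 0.94)]
side sugar_cup [([0.7095, -0.037, 0.0008], 0.77)]
side icing_jar [([0.3946, 0.0666, 0.0005], 0.57)]
side blue_bottle [([0.6046, 0.4044, -0.0013], 0.9)]
side brush [([0.4012, 0.3573, 0.0016], 0.94)]
top cap []
top mouth []
top coupler_wide [([0.5535, -0.0869, 0.0441], 0.67)]
top coupler_narrow [([0.4708, -0.29, 0.0043], 0.58)]
top sugar_cup [([0.7088, -0.038, -0.0016], 0.96)]
top icing_jar []
top blue_bottle [([0.605, 0.4069, -0.0006], 0.62)]
top brush [([0.3987, 0.3608, 0.0026], 0.86)]
t 19.25 p [0.543  0.1628 0.2666] o [-90.    -0.    44.06] w 0.0542 F [ 0.5 -0.8 -1. ] q [  1.8  29.8 -32.8  97.4  18.4  58.3   6.7]
```

View pics/side11.png

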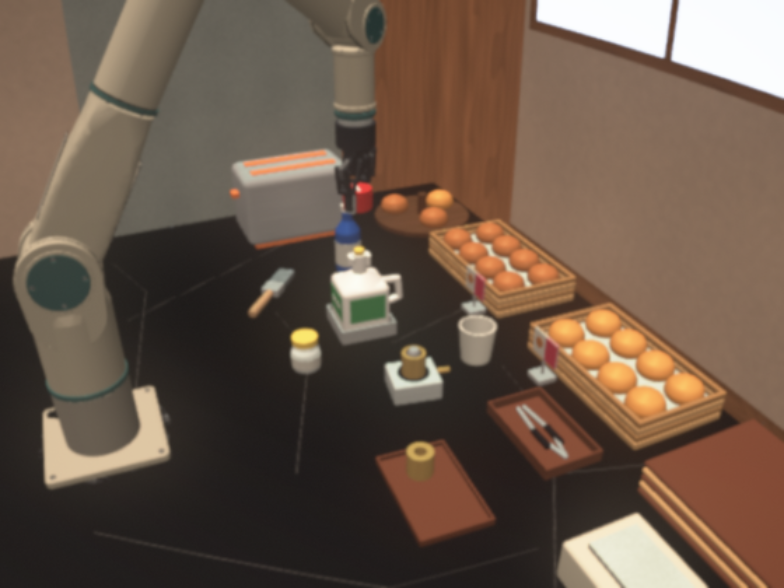

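View pics/s11.png

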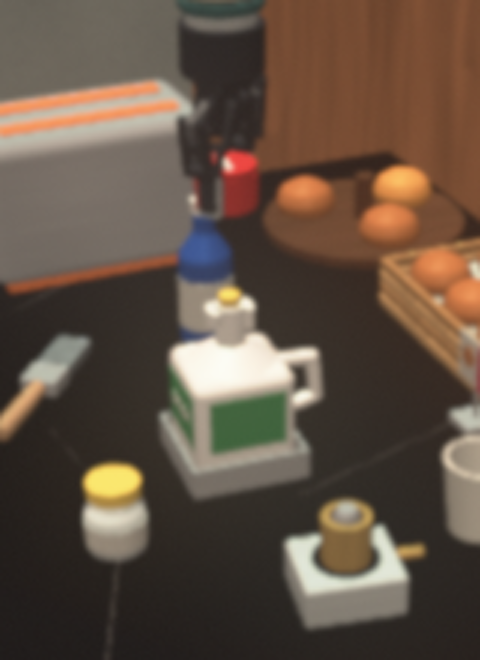

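```bash
python3 -c "
from rig import *
s=read_state();print(s['joint_velocities'].round(2),s['width']);print(sign_off())"
```

```text
[ 0.03  0.03 -0.03  0.04 -0.07  0.07  0.04] 0.054162890876249786
the job is handed in; nothing more can be done
None
```

The counter cleaner is ready for refilling, and I handed the job in at about 19 s. The hand-in gives no verdict, so the results below come from my own checks.

- **Coupler:** I took the wide-bore coupler from the −y side of the tray and slid it down the post. It touched bottom at the expected height with about 11 N, and I let go. The last side picture shows it upright with the post tip above its rim. The narrow coupler stayed in its tray.
- **Cap:** I gripped it at 80 N, pressed it until it bottomed, turned it about 83° counter-clockwise while pressed and lifted it straight off. It came free without pull. The gripper still holds it level, with its measured underside at z = 0.269 m, about 10 cm above the mouth and within roughly 5 mm of the jug's axis. The arm was still.
- **Other things on the counter:** The bottle, cup and brush were found where they started, to within about 5 mm in both views. The jar was also in place, but only the side view found it. I did not re-measure the tongs; they look untouched in the last picture.

**Disagreements and misses:**
- The two cameras put the seated coupler about 6 mm apart in x (0.547 and 0.554) and at 42 and 44 mm high instead of 40. I took this as measurement error, because they also differed by 1–5 mm on the fixed seat itself and the post holds the coupler to within 2 mm.
- The top view could not see the held cap at the end because the arm was in the way, so its height comes from the side view. The gripper's height agrees with it.
- One press step went about 2 mm further than needed and reached 27 N. I backed it off to 13 N before twisting.

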